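# Hold the spring centre open for a shaft

## Task

Get the bench centre ready to take a shaft: push the tailstock fully home against its stop (towards the headstock), then turn its lock lever a quarter turn anticlockwise (seen from above) to its end stop, so that the tailstock is locked. Then pull the upright steel grip of its spring-loaded centre back, away from the headstock, until its pointer lines up with the mark clip, and keep it there: finish while still holding the grip at the mark, as the spring takes it back if let go. Leave the shaft and the two blocks on the plate where they are.

Things in the scene. Friction and masses are not known exactly. Their poses are not given: they have to be found in the camera images.
- bench_centre: Fixed grey bench centre: bed 560 mm long (x -310 to 250), 80 wide, 32 high; fixed headstock at x -303 to -228 mm, 92 mm high; a sliding tailstock. Origin on the plate under the upright grip's axis with tailstock home and grip not pulled. +x runs along the bed from headstock to tailstock: the grip is pulled along +x, the tailstock goes home along -x. y level across the bed, z up.
- tailstock (a joint): Tailstock position along the bed, m: 0 = home at its stop, up to 0.10 = slid away along +x of bench_centre. Grey block from 35 mm in front of the resting grip to 125 mm behind it, 58 mm wide, flat top 95 mm above the plate. Friction 6 N, stays where left; may be pushed home by its grip or body. Unlocked, it is dragged along when the grip is pulled.
- lock_lever (a joint): Angle of the dark lock lever on the tailstock, rad: 0 = pointing along +x of bench_centre; turns anticlockwise from above to its end stop at 1.571 = pointing along +y: locked. It goes over only with the tailstock within 4 mm of home, else its hook fouls a pin. Friction 0.08 N m: stays where left. Locked, the tailstock has up to 4 mm of play.
- lever_pivot (a point): Point on the vertical axis of the lever, at the height of the middle of its knob; on the tailstock, 100 mm behind (+x of) the rest position of the grip.
- lever_knob (a point): Middle of the lever's upright round black knob: 14 mm diameter, free to 18 mm below and 15 mm above this point (127 mm above the plate), 60 mm from the lever's axis. Below it the flat lever bar is 10 mm wide, its top 110 mm above the plate.
- grip: Upright round steel grip on the spring-loaded centre, 16 mm diameter; origin in its middle, 120 mm above the plate; it stands out of the tailstock's slot from 95 mm to 144 mm above the plate.
- plunger (a joint): How far the grip (with centre and pointer) is pulled back relative to the tailstock along +x of bench_centre, m: 0 = sprung forward, at rest, 0.060 = end stop. Spring return: about 4.5 N at 0, growing 1.8 N per 10 mm.
- pointer_tip (a point): Outer end of the thin steel pointer (2.5 mm wide) that moves with the grip: level with the grip's axis along x, 26 mm to its -y side (bench_centre axes), 97.5 mm above the plate.
- mark_line (a point): Inner end of the thin steel blade (2.5 x 14 mm) of the mark clip on the -y edge of the tailstock's top, 97.5 mm above the plate, 27 mm to the -y side of the grip's line. The clip is stiff on the tailstock, 24 to 44 mm behind (+x of) the pointer's rest position. Aligned when pointer and mark have the same x (bench_centre axes).
- mark (a joint): Where the mark clip sits on the tailstock, m, on the same scale as joint plunger: aligned when plunger = mark.
- shaft: Loose stepped steel shaft standing on end on the plate, 36 mm diameter at the foot, 125 mm high; origin at the centre of its foot. Leave alone.
- v_block: Loose dark steel V-block, 70 x 50 x 50 mm; origin under its centre. Leave alone.
- drilled_block: Loose steel block with six holes, 75 x 50 x 25 mm; origin under its centre. Leave alone.

How it is judged:
On the way, in this order (a step that is already met when the one before it is completed fails the run):
1. tailstock pushed home (value of joint tailstock below 0.004 m), for 0.2 s.
2. lever turned to lock, tailstock home (value of joint tailstock below 0.007 m and value of joint lock_lever above 1.35 rad), for 0.2 s.
3. grip pulled back to the mark (all of step 2 and x of pointer_tip in the frame of mark_line between -0.004 and 0.004 m), for 0.2 s.
At the end, for the whole second after the job is handed in: The tailstock is within 7 mm of home, the lever is turned at least 1.35 rad (of 1.571), the pointer is within 4 mm of the mark along the bed, still, and the fingers bear on the grip with more than 2 N (all of step 3 and contact force between the fingers and grip above 2 N and value of joint plunger above 0.015 m and velocity of joint plunger between -0.01 and 0.01 m/s); the arm keeps its last pose, push and grip.
It fails at once if the standing steel shaft moved more than 20 mm or tipped (distance of shaft from where it was at the start of the episode above 0.02 m or angle between shaft's own z axis and vertical above 0.3 rad).
It fails at once if the V-block moved more than 20 mm or tipped (distance of v_block from where it was at the start of the episode above 0.02 m or angle between v_block's own z axis and vertical above 0.3 rad).
It fails at once if the drilled block moved more than 20 mm or tipped (distance of drilled_block from where it was at the start of the episode above 0.02 m or angle between drilled_block's own z axis and vertical above 0.3 rad).
It also fails if it takes over 58 s, if anything falls off the work surface, if the arm or the gripper's body presses on something with over 40 N, if the wrist force passes 120 N, or if a joint passes its speed limit or range.

## Robot

A 6-joint arm with a two-finger parallel gripper is mounted at the origin on the work surface. World frame = base frame: x ahead of the robot, y to its left, z up, the work surface at z = 0. Lengths are in m, angles in rad, forces in N, time in s.
With the tool pointing down it reaches from about 0.425 to 0.95 m from the base axis. Payload 3.5 kg.
Tool frame: the origin (TCP) lies at the very end of the fingers, on their centre line; the grasp point (between the pads) lies 19 mm behind it; z points along the fingers, y is the direction in which the jaws open and shut (so a half turn about z gives the same grasp; the last joint's range is limited). The gripper opens to 85 mm and grips with 20 to 120 N. Pads are 22 mm wide; open, the fingers measure 114 mm over their backs; the gripper's body (76 mm by 85 mm) begins 54 mm behind the grasp point. The pads swing forward as they close: fully open they stand 13 mm farther back than shut.
Start: joints at [1.062, 0.286, 1.577, -0, 1.279, -0.15], TCP at [0.237, 0.632, 0.231] pointing down, gripper open.
Joint ranges: [-2.77, 2.77], [-0.9, 2.22], [0.21, 2.48], [-1.53, 4.67], [0.24, 2.81], [-2.84, 2.84]. Speed limits (rad/s): [2.79, 2.79, 3.14, 3.14, 3.14, 3.14].

## Interface

Orientations are given as a unit quaternion [x, y, z, w].
In Python, from plant import ctrl, imaging gives the robot as it stands.
- The arm moves only by the shell command python3 -m creep 'ROWS' [OPENING] [FORCE]. ROWS is JSON, one flat list of numbers, 4 for each row, row after row: the shift along the tool's x, y, z in units of 25 mm (1.0 is 25 mm), then the turn about the tool's z in units of 5 degrees (1.0 is 5 degrees). A call has 1 to 20 rows; each row is the pose to reach, as a shift and turn from the pose commanded when the call began, along the tool's axes at that moment; what a row does not reach only later rows make up. A row lasts 1/12 s, in which the tool goes at most 41.7 mm and 7.16 degrees, less where a joint would pass 70% of its speed; a pose out of reach is approached as far as the arm can. A call with a gripper value outside its range is refused whole. OPENING is the closure in counts, from 0 (fully open) to 255 (shut), set as the call begins (- or left out, the last holds). The fingers move at their own pace and stop on an object; FORCE is the grip in N (left out, the last holds). Time passes only in rows, so rows that repeat a pose let the fingers close. It gives the time, the measured TCP pose, the force and the opening at its end, in the units of the state.
- ctrl.get_state(): the state, without advancing time (a new reading comes with each control period).
- imaging.read_camera(name): name is "scene" or "top" or "wrist"; returns the picture (480x640x3 uint8, red, green, blue); there is no depth.
- imaging.camera_info(name): a dict with "intrinsics" (3x3 intrinsics, pixels), "origin" and "attitude" of the camera in the world. Camera axes: x right, y down, z forward; pixel columns grow to the right and rows downward; lengths in m; the calibration is good to about 2 mm. A picture is of the moment at which its call begins: read the wrist's pose just before it. camera_info takes no time and is no camera call; for the wrist camera it gives the pose at the moment of the call.
- ctrl.sign_off(): hands the job in, once; it reports no verdict.
Trained networks look in the newest picture that a camera, given by its name, has taken for a name from the list of things; names that differ only in an ending like _2 or _b are one class to them, and where a whole thing is asked for, a point or a joint stands for the part that bears it (a point fixed in the world has none). Each returns a list of dicts, best first, with "p" (0 to 1); they miss things now and then, are a little off and sometimes report something else, mostly with a low value. They report only what shows in the picture. A call takes as long as a camera call.
- imaging.silhouettes(camera, name): "mask" (480x640 bool, what is visible of it) and "uv" ([column, row] in pixels, amid what is visible of it).
The state is a dict: "time": time; "qpos": joint angles; "dq": joint speeds; "joint_efforts": joint torques, N m; "eef_pos": TCP position; "tcp_rot": TCP orientation; "contact_force": force on the tool from outside, world axes, zero at the start; "wrist_torque": the same for the moment, N m; "opening": opening from 0.0 (shut) to 1.0 (fully open).
Only numpy, scipy, OpenCV 4.12 (cv2) and the standard library are available. Lean on these libraries where they do the work, as an engineer would, in place of code of your own. Each camera call takes 0.05 s, during which the arm holds its last target.

## Working session

There is one attempt and no reset: what is moved stays moved. The work goes in short steps, Python scripts to look and compute and a shell command to move; the robot and the scene stay as the last step left them, time stands still between calls to the robot, and variables do not carry over. Pictures are saved under pics/ and viewed, and the job is handed in when it is done.

```bash
ls; mkdir -p pics
python3 - <<'E'
from plant import ctrl, imaging
import cv2
s=ctrl.get_state()
for k in s: print(k,s[k])
for n in ("scene","top","wrist"):
    print(n,imaging.camera_info(n))
    cv2.imwrite(f"pics/a_{n}.png",imaging.read_camera(n)[:,:,::-1])
E
```

```text
pics
time 0.0
qpos [ 1.06200899e+00  2.87197596e-01  1.57816109e+00  2.33433745e-05
  1.27860662e+00 -1.50043706e-01]
dq [-2.51894421e-04  4.35871436e-04  1.17731690e-03 -8.03894126e-05
 -1.01445496e-03  9.39498176e-04]
joint_efforts [-1.33399080e-03 -4.05983484e+01 -2.92624640e+01 -1.55909838e-04
  5.81917862e-03 -2.95086920e-06]
eef_pos [0.23666506 0.63145544 0.2299345 ]
tcp_rot [ 1.78414700e-01  9.83954667e-01 -1.11892807e-03 -3.94338005e-04]
contact_force [-0.36460137  0.34596268  0.05189193]
wrist_torque [-0.00213628  0.03545089  0.0131027 ]
opening 1.00013256188557
scene {'intrinsics': array([[474.20881342,   0.        , 322.66583583],
       [  0.        , 474.20881342, 238.08852182],
       [  0.        ,   0.        ,   1.        ]]), 'origin': array([1.11554843, 0.25752878, 0.50356155]), 'attitude': array([ 0.4253268 ,  0.75632668, -0.43865053, -0.23377933])}
top {'intrinsics': array([[514.13093627,   0.        , 323.8441051 ],
       [  0.        , 514.13093627, 239.99700884],
       [  0.        ,   0.        ,   1.        ]]), 'origin': array([ 0.46001295, -0.09557411,  0.97853173]), 'attitude': array([ 0.70727388, -0.70429389,  0.04806226, -0.03773328])}
wrist {'intrinsics': array([[377.90905039,   0.        , 313.22522364],
       [  0.        , 377.90905039, 237.98180879],
       [  0.        ,   0.        ,   1.        ]]), 'origin': array([0.16249746, 0.65896942, 0.37188696]), 'attitude': array([0.81155467, 0.56321222, 0.08760491, 0.12843832])}
```

View pics/a_scene.png

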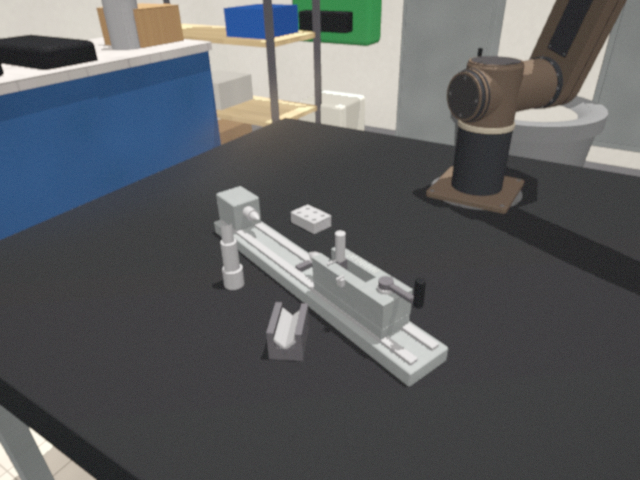

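View pics/a_top.png

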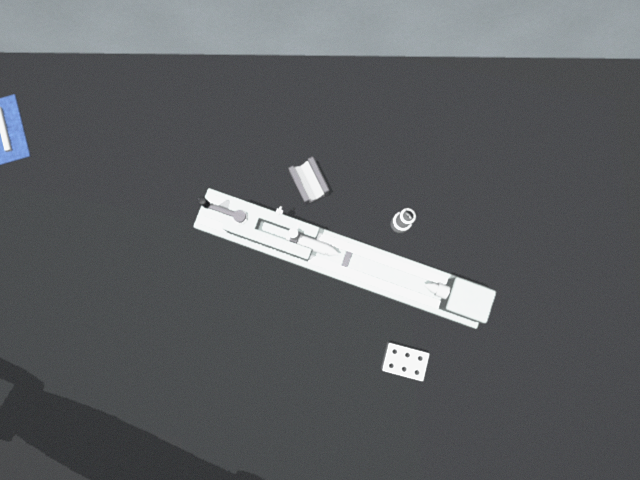

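View pics/a_wrist.png

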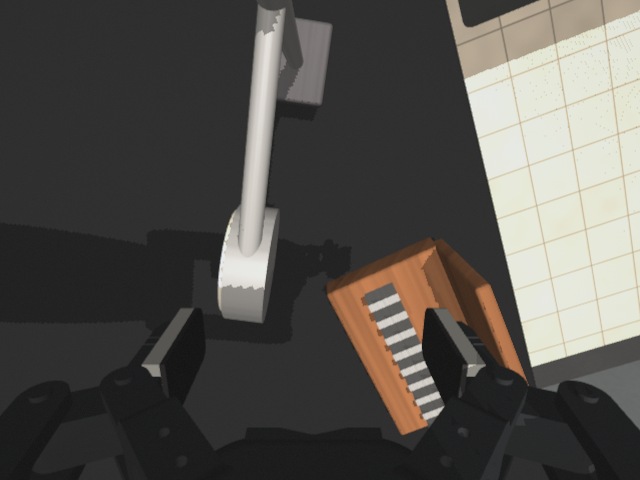

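Scene shows the tailstock slid back on the bed: grip at ~(340,245), knob at ~(419,293), pointer and clip at ~(340,280). In the top view: grip ~(294,233), knob ~(204,203), shaft (403,220), V-block (309,180), drilled block (406,361). Next I'll measure these.

```bash
cat > h.py <<'E'
import numpy as np, cv2
from scipy.spatial.transform import Rotation as R
from plant import ctrl, imaging
def ray(ci,uv):
    K=np.array(ci["intrinsics"]); d=np.linalg.inv(K)@np.array([uv[0],uv[1],1.]); d=R.from_quat(ci["attitude"]).as_matrix()@d
    return np.array(ci["origin"]),d/np.linalg.norm(d)
def tri(l):
    A=np.zeros((3,3));b=np.zeros(3)
    for ci,uv in l:
        o,d=ray(ci,uv);P=np.eye(3)-np.outer(d,d);A+=P;b+=P@o
    p=np.linalg.solve(A,b)
    res=[np.linalg.norm(np.cross(p-o,d)) for o,d in (ray(*x) for x in l)]
    return p,res
def atz(ci,uv,z):
    o,d=ray(ci,uv);return o+d*(z-o[2])/d[2]
def proj(ci,p):
    q=R.from_quat(ci["attitude"]).as_matrix().T@(np.array(p)-ci["origin"]);q=np.array(ci["intrinsics"])@q;return q[:2]/q[2]
E
python3 - <<'E'
from h import *
ims={n:imaging.read_camera(n) for n in("scene","top")}
names=["grip","lever_knob","lock_lever","tailstock","bench_centre","pointer_tip","mark_line","plunger","mark","shaft","v_block","drilled_block"]
uv={}
for n in ims:
    vis=ims[n][:,:,::-1].copy()
    for k in names:
        r=imaging.silhouettes(n,k)
        for d in r[:2]:
            ys,xs=np.where(d["mask"]);print(n,k,round(d["p"],2),np.round(d["uv"],1),xs.min(),xs.max(),ys.min(),ys.max(),len(xs))
        if r:
            uv[n,k]=r[0]["uv"]; c,_=cv2.findContours(r[0]["mask"].astype(np.uint8),0,1);cv2.drawContours(vis,c,-1,tuple(int(v) for v in np.random.randint(60,255,3)),1)
    cv2.imwrite(f"pics/b_{n}.png",vis)
    x0,y0=(190,180) if n=="top" else (200,170)
    cv2.imwrite(f"pics/bz_{n}.png",cv2.resize(ims[n][y0:y0+ (120 if n=="top" else 210),x0:x0+ (160 if n=="top" else 260),::-1],None,fx=5 if n=="top" else 3,fy=5 if n=="top" else 3,interpolation=2))
ci={n:imaging.camera_info(n) for n in ims}
for k in names:
    if ("top",k) in uv and ("scene",k) in uv: 
        p,r=tri([(ci[n],uv[n,k]) for n in ims]);print(k,p.round(4),np.round(r,4))
E
```

```text
scene grip 0.79 [337.5 246.1] 335 344 232 261 281
scene grip 0.35 [405.4 292.4] 377 425 276 308 732
scene lever_knob 0.86 [404.5 290.1] 378 425 276 308 696
scene lever_knob 0.66 [337.2 246.7] 335 345 231 261 312
scene lock_lever 0.7 [407.6 295.3] 378 425 277 308 649
scene tailstock 0.71 [340.1 254.9] 309 346 231 269 402
scene bench_centre 0.57 [345.6 292.3] 214 447 187 385 15213
scene bench_centre 0.57 [340.4 281.2] 338 343 278 285 39
scene pointer_tip 0.93 [340.1 253.9] 309 345 232 267 378
scene plunger 0.55 [339.6 250.6] 310 346 232 267 350
scene shaft 0.71 [226.3 258.2] 220 242 225 288 1031
scene shaft 0.69 [405.2 292. ] 378 424 276 308 695
scene v_block 0.77 [286.  334.6] 266 308 303 361 1964
scene drilled_block 0.9 [310.8 216.7] 291 330 206 233 726
scene drilled_block 0.38 [407.3 294.1] 378 425 276 307 673
top lever_knob 0.88 [221.8 208.7] 198 245 196 222 413
top lock_lever 0.7 [345.2 259.1] 194 494 188 326 13351
top lock_lever 0.61 [221.9 208.5] 198 245 196 221 419
top tailstock 0.77 [271.4 224.1] 198 337 196 260 3939
top bench_centre 0.58 [344.7 259.4] 194 494 188 327 13190
top pointer_tip 0.64 [310.9 239.9] 285 337 223 255 615
top plunger 0.92 [306.1 242.3] 286 337 229 255 601
top shaft 0.85 [400.9 221. ] 390 414 208 231 389
top v_block 0.71 [307.3 182.6] 289 328 158 204 1141
top drilled_block 0.8 [403.1 360.9] 382 426 342 379 1176
lever_knob [0.6178 0.0678 0.1125] [0.0019 0.0019]
lock_lever [ 0.5147 -0.0612  0.01  ] [0.0926 0.0926]
tailstock [ 0.5964 -0.0303  0.1263] [0.0119 0.0119]
bench_centre [ 0.527  -0.1163 -0.0146] [0.0378 0.0378]
pointer_tip [ 0.5626 -0.0763  0.0957] [0.0109 0.0109]
plunger [ 0.5601 -0.0727  0.1013] [0.0058 0.0058]
shaft [ 0.6132 -0.2554  0.0557] [0.0078 0.0078]
v_block [ 0.689  -0.0804  0.0193] [0.0034 0.0034]
drilled_block [ 0.3556 -0.2563  0.0204] [0.0013 0.0013]
```

View pics/bz_top.png

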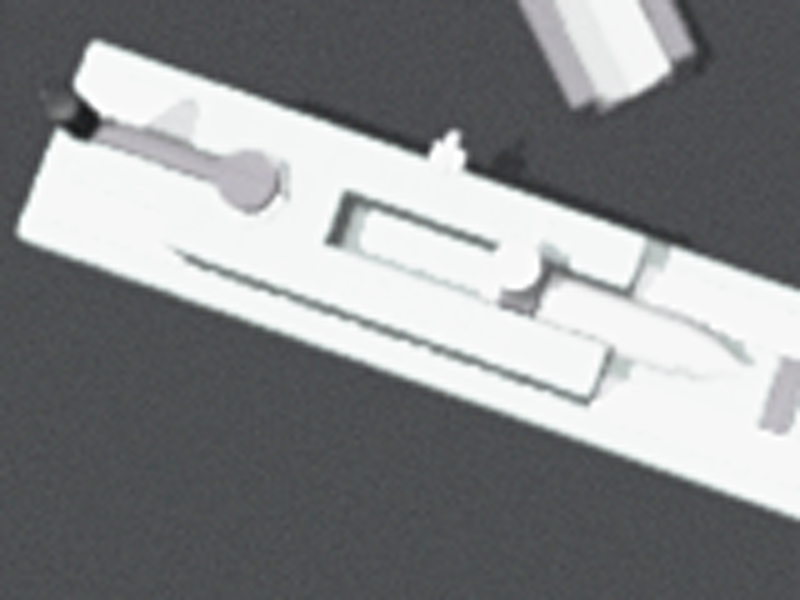

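View pics/bz_scene.png

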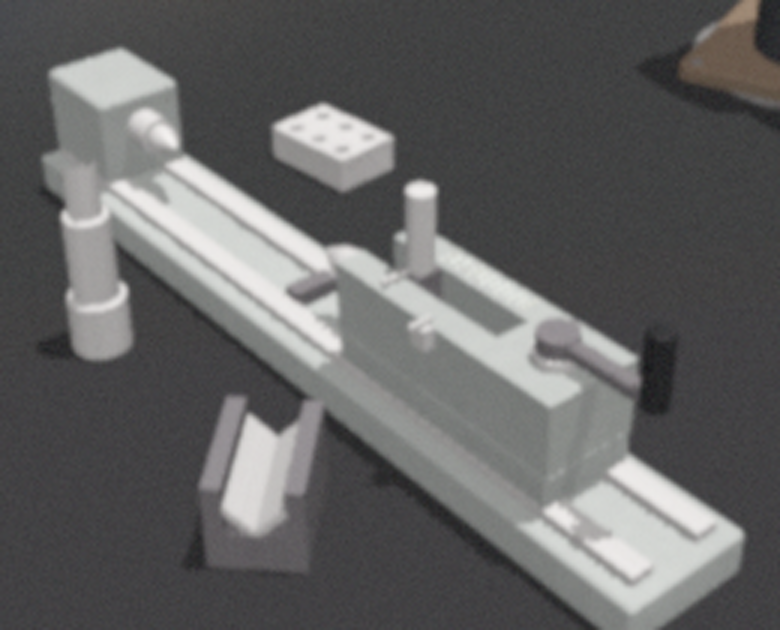

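```bash
cat > fit.py <<'E'
from h import *
from scipy.optimize import least_squares
ct,cs=imaging.camera_info("top"),imaging.camera_info("scene")
T=lambda x,y:((x+.5)/5-.5+190,(y+.5)/5-.5+180)
S=lambda x,y:((x+.5)/3-.5+200,(y+.5)/3-.5+170)
# cam,uv,(x,y,z),moves
D=[(ct,T(93,40),(.25,-.04,.032),0),(ct,T(18,235),(.25,.04,.032),0),(ct,T(650,238),(-.035,-.029,.095),1),(ct,T(590,403),(-.035,.029,.095),1),
(ct,T(522,266),(0,0,.144),1),(ct,T(248,181),(.1,0,.118),1),
(cs,S(421,188),(0,0,.144),1),(cs,S(742,537),(.25,.04,.032),0),(cs,S(632,612),(.25,-.04,.032),0),(cs,S(547,407),(.125,-.029,.095),1),(cs,S(333,252),(-.035,-.029,.095),1)]
def W(p,b): 
    c,s=np.cos(p[2]),np.sin(p[2]);return np.array([p[0]+c*b[0]-s*b[1],p[1]+s*b[0]+c*b[1],b[2]])
def f(p): return np.concatenate([proj(c,W(p,(b[0]+m*p[3],b[1],b[2])))-uv for c,uv,b,m in D])
r=least_squares(f,[.55,-.1,1.26,.05],loss="soft_l1");p=r.x
if __name__=="__main__":
    print(p, np.degrees(p[2]));print(f(p).reshape(-1,2).round(1))
    print("grip",W(p,(p[3],0,.12)),"pivot",W(p,(p[3]+.1,0,.127)),"knob",W(p,(p[3]+.16,0,.127)))
    print("grip2view",tri([(ct,T(522,266)),(cs,S(421,188))]))
    print("knobtop2view",tri([(ct,T(60,103)),(cs,S(660,330))]))
    s=ctrl.get_state();print(R.from_quat(s["tcp_rot"]).as_matrix().round(3))
E
python3 fit.py
```

```text
[ 0.55293958 -0.11366691  1.22456874  0.05835725] 70.1626203752616
[[-0.1 -1.1]
 [-1.1 -0.5]
 [ 0.4  1.2]
 [ 0.8 -0.5]
 [ 0.   0.4]
 [ 0.1 -0.7]
 [-0.5  0.5]
 [ 1.6 -4.6]
 [-0.8 -2.8]
 [ 0.2  0.2]
 [ 0.9  3.4]]
grip [ 0.57274321 -0.0587726   0.12      ] pivot [0.60667838 0.03529336 0.127     ] knob [0.62703948 0.09173293 0.127     ]
grip2view (array([ 0.57306524, -0.05834225,  0.1452469 ]), [np.float64(0.0005036956488762667), np.float64(0.0005036956488763066)])
knobtop2view (array([0.62686696, 0.09310314, 0.14458368]), [np.float64(0.0005204068098519684), np.float64(0.000520406809851884)])
[[-0.936  0.351 -0.   ]
 [ 0.351  0.936 -0.   ]
 [ 0.    -0.    -1.   ]]
```

Both views agree to about 0.5 mm. The grip is at (0.573,-0.058), the bench +x axis is at about 70°, and the tailstock is about 58 mm from home. The tool y axis already lies along the bed, so I'll move to hover over the grip.

```bash
python3 -m creep '[-22.3,-21.1,0.6,-0.15,-22.3,-21.1,0.6,-0.15,-22.3,-21.1,0.6,-0.15,-22.3,-21.1,0.6,-0.15,-22.3,-21.1,0.6,-0.15,-22.3,-21.1,0.6,-0.15,-22.3,-21.1,0.6,-0.15,-22.3,-21.1,0.6,-0.15,-22.3,-21.1,0.6,-0.15,-22.3,-21.1,0.6,-0.15,-22.3,-21.1,0.6,-0.15,-22.3,-21.1,0.6,-0.15,-22.3,-21.1,0.6,-0.15,-22.3,-21.1,0.6,-0.15,-22.3,-21.1,0.6,-0.15,-22.3,-21.1,0.6,-0.15,-22.3,-21.1,0.6,-0.15,-22.3,-21.1,0.6,-0.15,-22.3,-21.1,0.6,-0.15,-22.3,-21.1,0.6,-0.15]'
cat > mv.py <<'E'
# usage: mv.py x y z [yaw of tool y, deg] : prints rows' units from the present pose
import sys; from h import *
s=ctrl.get_state();M=R.from_quat(s["tcp_rot"]).as_matrix()
a=[float(v) for v in sys.argv[1:]]
yaw=np.degrees(np.arctan2(M[1,1],M[0,1]))
print("t",round(s["time"],2),"pos",s["eef_pos"].round(4),"yaw",yaw.round(2),"F",s["contact_force"].round(1),"op",round(s["opening"],3))
if a:
  print("shift",(M.T@(np.array(a[:3])-s["eef_pos"])/.025).round(2),"turn",(-(a[3]-yaw)/5 if len(a)>3 else 0))
E
python3 mv.py 0.573 -0.0583 0.105 70.2
python3 - <<'E'
from h import *
cv2.imwrite("pics/c_wrist.png",imaging.read_camera("wrist")[:,:,::-1])
E
```

```text
time: 3.12
eef_pos: [0.575, -0.0613, 0.2163]
tcp_rot: [0.174, 0.985, -0.0, 0.0]
contact_force: [-0.0, 0.5, -0.6]
opening: 0.998
t 3.12 pos [ 0.575  -0.0613  0.2163] yaw 69.93 F [-0.   0.5 -0.6] op 0.998
shift [0.12 0.09 4.45] turn -0.0544130887511983
```

View pics/c_wrist.png

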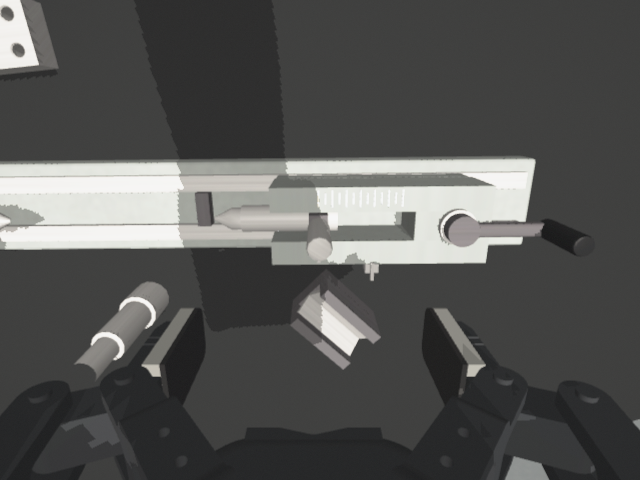

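Wrist view: grip top at (318,245), pointer hidden behind the grip, clip at (372,268), knob (583,245). I'll check the fit against these pixels.

Run:
```python
from h import *
from fit import p,W
cw=imaging.camera_info("wrist"); cs=imaging.camera_info("scene");ct=imaging.camera_info("top")
print("proj grip top",proj(cw,(.5731,-.0583,.144)),"knob top",proj(cw,(.6269,.0931,.142)))
print("bed corner",proj(cw,W(p,(.25,.04,.032))),proj(cw,W(p,(.25,-.04,.032))))
```

```text
proj grip top [314.87549716 252.15432123] knob top [579.85251134 249.43974556]
bed corner [538.75438736 162.40655764] [522.91003974 250.86230639]
```

```bash
python3 -m creep '[0.1,0.1,1.5,0,0.1,0.1,3,0,0.1,0.1,4.4,0,0.1,0.1,4.4,0,0.1,0.1,4.4,0,0.1,0.1,4.4,0]'
python3 -m creep '[0,0,0,0,0,0,0,0,0,0,0,0,0,0,0,0,0,0,0,0,0,0,0,0,0,0,0,0,0,0,0,0,0,0,0,0]' 255 30
python3 mv.py
python3 - <<'E'
from h import *
cv2.imwrite("pics/d_wrist.png",imaging.read_camera("wrist")[:,:,::-1])
E
```

```text
time: 3.67
eef_pos: [0.5733, -0.0537, 0.1085]
tcp_rot: [0.171, 0.985, -0.0, 0.001]
contact_force: [0.1, -0.1, 0.2]
opening: 1.002
time: 4.42
eef_pos: [0.5722, -0.0554, 0.107]
tcp_rot: [0.172, 0.985, -0.001, -0.0]
contact_force: [-4.0, -3.6, 5.1]
opening: 0.176
t 4.42 pos [ 0.5722 -0.0554  0.107 ] yaw 70.2 F [-4.  -3.6  5.1] op 0.176
```

View pics/d_wrist.png

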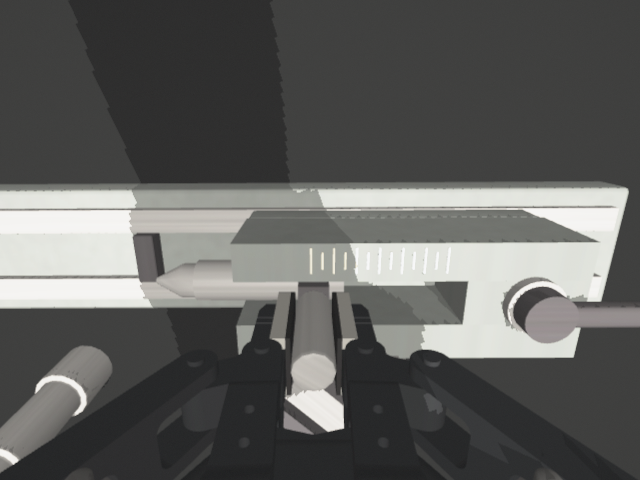

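The fingers are closed on the grip (opening 0.176, about 15 mm). Now I'll push home, slowing near the stop.

```bash
python3 -m creep '[0,-0.3,0,0,0,-0.6,0,0,0,-0.9,0,0,0,-1.2,0,0,0,-1.5,0,0,0,-1.8,0,0,0,-2.0,0,0,0,-2.1,0,0,0,-2.1,0,0]'
python3 -m creep '[0,-0.05,0,0,0,-0.1,0,0,0,-0.15,0,0,0,-0.15,0,0]'
python3 mv.py
```

```text
time: 5.22
eef_pos: [0.5553, -0.1031, 0.107]
tcp_rot: [0.172, 0.985, 0.001, 0.001]
contact_force: [0.3, 5.3, 5.7]
opening: 0.18
time: 5.55
eef_pos: [0.5542, -0.1063, 0.107]
tcp_rot: [0.172, 0.985, 0.001, 0.001]
contact_force: [0.9, 4.9, 3.9]
opening: 0.18
t 5.55 pos [ 0.5542 -0.1063  0.107 ] yaw 70.16 F [0.9 4.9 3.9] op 0.18
```

```bash
python3 -m creep '[0,-0.06,0,0,0,-0.12,0,0,0,-0.12,0,0]'
python3 -m creep '[0,-0.06,0,0,0,-0.12,0,0,0,-0.12,0,0]'
python3 -m creep '[0,-0.06,0,0,0,-0.12,0,0,0,-0.12,0,0]'
```

```text
time: 5.8
eef_pos: [0.5532, -0.1092, 0.107]
tcp_rot: [0.172, 0.985, 0.001, 0.001]
contact_force: [2.2, 4.5, 4.2]
opening: 0.177
time: 6.05
eef_pos: [0.5522, -0.112, 0.107]
tcp_rot: [0.172, 0.985, 0.001, 0.001]
contact_force: [2.0, 4.5, 4.4]
opening: 0.176
time: 6.3
eef_pos: [0.5521, -0.1123, 0.107]
tcp_rot: [0.173, 0.985, 0.004, 0.002]
contact_force: [5.7, 13.5, 4.2]
opening: 0.18
```

The stop is reached: 14 N and no further travel at (0.5521,-0.1123). I'll relax, release, lift, and check.

```bash
python3 -m creep '[0,0.1,0,0,0,0.1,0,0]'
python3 -m creep '[0,0,0,0,0,0,0,0,0,0,0,0,0,0,0,0,0,0,0,0]' 0
python3 -m creep '[0,0,-1.5,0,0,0,-3,0,0,0,-4,0,0,0,-4,0,0,0,-4,0]'
python3 mv.py
python3 - <<'E'
from h import *
a=imaging.read_camera("top");b=imaging.read_camera("scene");c=imaging.read_camera("wrist")
cv2.imwrite("pics/e_wrist.png",c[:,:,::-1])
cv2.imwrite("pics/e_top.png",cv2.resize(a[180:300,190:350,::-1],None,fx=5,fy=5,interpolation=2))
cv2.imwrite("pics/e_scene.png",cv2.resize(b[170:380,200:460,::-1],None,fx=3,fy=3,interpolation=2))
E
```

```text
time: 6.47
eef_pos: [0.5521, -0.1123, 0.107]
tcp_rot: [0.172, 0.985, 0.001, 0.001]
contact_force: [2.0, 6.7, 5.0]
opening: 0.178
time: 6.88
eef_pos: [0.5505, -0.1138, 0.1058]
tcp_rot: [0.172, 0.985, -0.0, -0.001]
contact_force: [0.1, -0.2, 0.1]
opening: 0.874
time: 7.3
eef_pos: [0.552, -0.1142, 0.2085]
tcp_rot: [0.172, 0.985, -0.001, 0.002]
contact_force: [0.1, 0.4, -1.0]
opening: 0.998
t 7.3 pos [ 0.552  -0.1142  0.2085] yaw 70.18 F [ 0.1  0.4 -1. ] op 0.998
```

View pics/e_wrist.png

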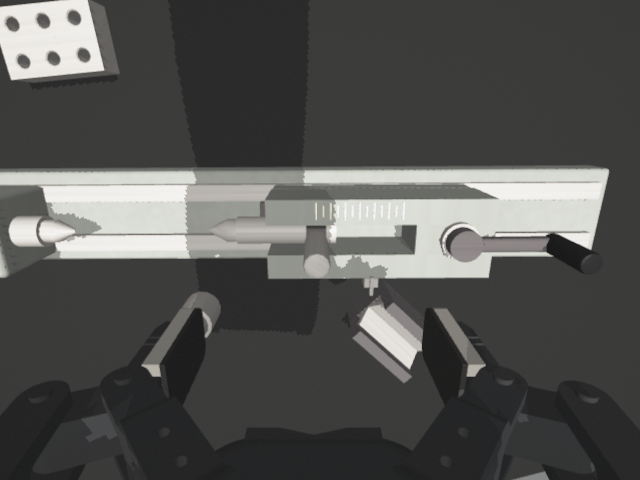

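View pics/e_scene.png

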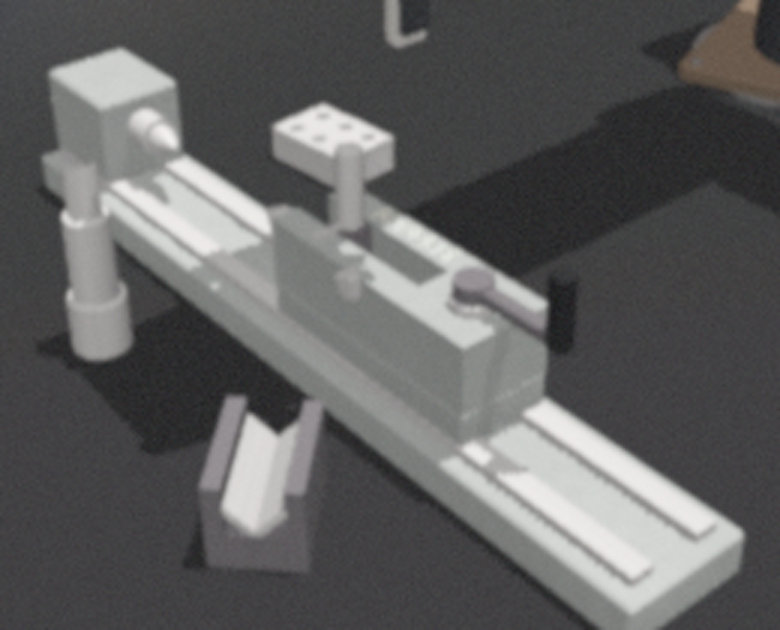

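View pics/e_top.png

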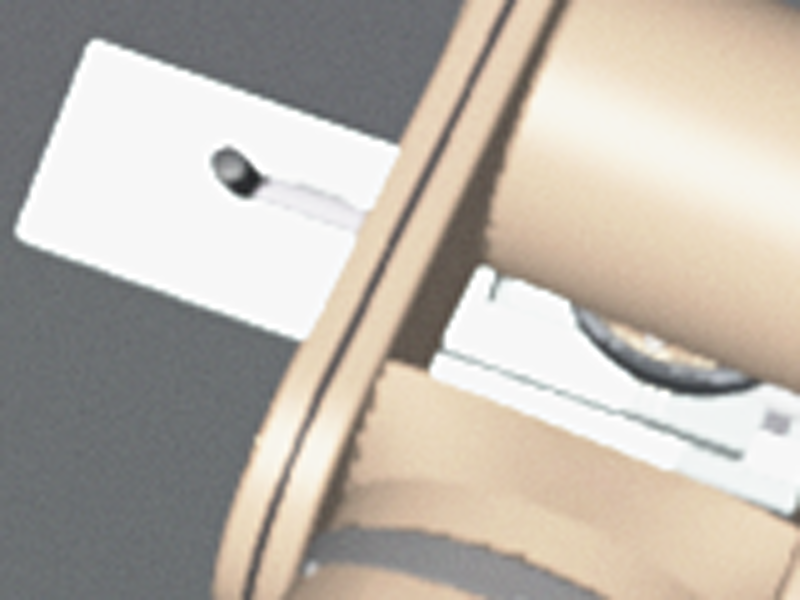

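Tailstock is home. The knob top is at wrist (592,260), top zoom (230,157) and scene zoom (563,273). Now I'll triangulate.

```bash
python3 - <<'E'
from h import *
from fit import T,S
cw,ct,cs=[imaging.camera_info(n) for n in("wrist","top","scene")]
print("knob",tri([(cw,(592,260)),(ct,T(228,155)),(cs,S(563,272))]), tri([(ct,T(228,155)),(cs,S(563,272))]))
print("grip",tri([(cw,(317,265)),(cs,S(348,149))]))
print("cap",tri([(cw,(465,245)),(cs,S(474,282))]))
E
python3 mv.py 0.6069 0.0381 0.2 25.2
```

```text
knob (array([0.60670586, 0.03770483, 0.14349018]), [np.float64(0.003108185615678757), np.float64(0.0031336671797098647), np.float64(0.0012046540564785914)]) (array([0.60924109, 0.03800469, 0.14635893]), [np.float64(0.00023775858699836717), np.float64(0.00023775858699827895)])
grip (array([ 0.55314219, -0.11346517,  0.14343426]), [np.float64(0.0010046583009439187), np.float64(0.0010046583009438745)])
cap (array([ 0.58581312, -0.0196047 ,  0.10828421]), [np.float64(6.589536957622648e-05), np.float64(6.58953695761538e-05)])
t 7.45 pos [ 0.5498 -0.1132  0.2042] yaw 70.18 F [-0.4  0.5 -0. ] op 1.0
shift [-0.1   6.47  0.17] turn 8.996362505956688
```

```bash
python3 -m creep '[-0.1,1.5,0,1.4,-0.1,3,0,2.8,-0.1,4.5,0,4.2,-0.1,6,0,5.6,-0.1,6.45,0,7,-0.1,6.45,0,8.4,-0.1,6.45,0,9,-0.1,6.45,0,9,-0.1,6.45,0,9]' 150
python3 mv.py 0.607 0.038 0.115 25.2
python3 - <<'E'
from h import *
cv2.imwrite("pics/f_wrist.png",imaging.read_camera("wrist")[:,:,::-1])
E
```

```text
time: 8.2
eef_pos: [0.6071, 0.0375, 0.2043]
tcp_rot: [0.535, 0.845, -0.001, -0.002]
contact_force: [0.2, 0.4, -0.4]
opening: 0.413
t 8.2 pos [0.6071 0.0375 0.2043] yaw 25.3 F [ 0.2  0.4 -0.4] op 0.413
shift [0.02 0.02 3.57] turn 0.019279650910620207
```

View pics/f_wrist.png

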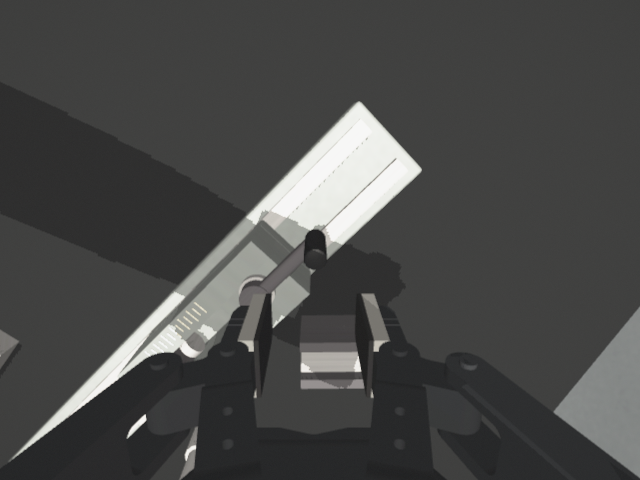

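The knob is centred between the jaws (315,250). Descend, then sweep the arc with the trailing pad. This pushes towards −x,+y, so it also keeps the tailstock home.

```bash
python3 -m creep '[0,0,1,0,0,0,2,0,0,0,3,0,0,0,3.55,0,0,0,3.55,0,0,0,3.55,0]'
python3 -m creep '[0,-0.2,0,0,0,-0.42,0,0,0.2,-0.65,0,0,0.38,-0.92,0,0,0.5,-1.2,0,0,0.62,-1.5,0,0,0.67,-1.8,0,0,0.7,-2.12,0,0,0.67,-2.43,0,0,0.62,-2.74,0,0,0.5,-3.03,0,0,0.38,-3.32,0,0,0.38,-3.32,0,0]'
python3 mv.py
python3 - <<'E'
from h import *
cv2.imwrite("pics/g_wrist.png",imaging.read_camera("wrist")[:,:,::-1])
E
```

```text
time: 8.75
eef_pos: [0.6075, 0.0371, 0.1169]
tcp_rot: [0.536, 0.844, -0.0, -0.001]
contact_force: [0.8, -0.3, 0.3]
opening: 0.409
time: 9.83
eef_pos: [0.5276, 0.0092, 0.1171]
tcp_rot: [0.536, 0.844, -0.001, -0.0]
contact_force: [-0.0, 0.1, 0.1]
opening: 0.411
t 9.83 pos [0.5276 0.0092 0.1171] yaw 25.14 F [-0.   0.1  0.1] op 0.411
```

View pics/g_wrist.png

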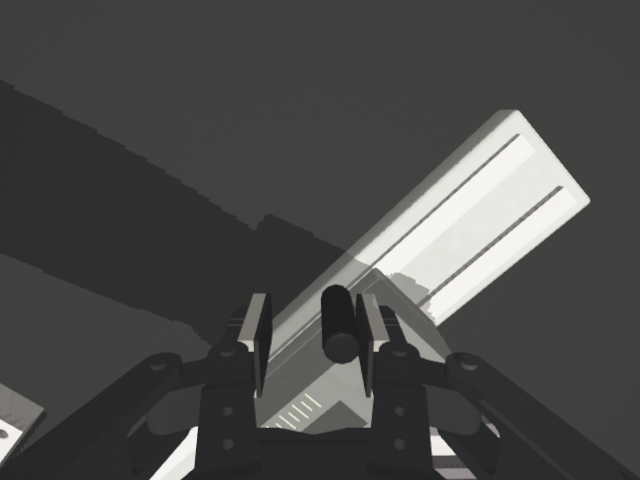

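The knob (340,345) is following the right-hand pad, at about 75°. Now I'll finish to the end stop gently.

```bash
python3 -m creep '[-0.12,-0.2,0,0,-0.25,-0.35,0,0,-0.38,-0.5,0,0,-0.38,-0.5,0,0]'
python3 -m creep '[-0.04,-0.06,0,0,-0.08,-0.1,0,0,-0.08,-0.1,0,0]'
python3 -m creep '[-0.06,-0.06,0,0,-0.1,-0.1,0,0,-0.1,-0.1,0,0]'
python3 mv.py
python3 - <<'E'
from h import *
from fit import T,S
b=imaging.read_camera("scene");cv2.imwrite("pics/h_scene.png",cv2.resize(b[170:380,200:460,::-1],None,fx=3,fy=3,interpolation=2))
cv2.imwrite("pics/h_wrist.png",imaging.read_camera("wrist")[:,:,::-1])
E
```

```text
time: 10.22
eef_pos: [0.5217, -0.0035, 0.1175]
tcp_rot: [0.536, 0.844, 0.001, 0.0]
contact_force: [1.8, 1.9, -1.0]
opening: 0.41
time: 10.47
eef_pos: [0.5216, -0.0038, 0.1175]
tcp_rot: [0.537, 0.844, 0.004, 0.0]
contact_force: [7.4, 10.9, -3.0]
opening: 0.406
time: 10.72
eef_pos: [0.5214, -0.0041, 0.1176]
tcp_rot: [0.537, 0.844, 0.007, 0.0]
contact_force: [11.2, 20.0, -4.9]
opening: 0.413
t 10.72 pos [ 0.5214 -0.0041  0.1176] yaw 25.04 F [11.2 20.  -4.9] op 0.413
```

View pics/h_wrist.png

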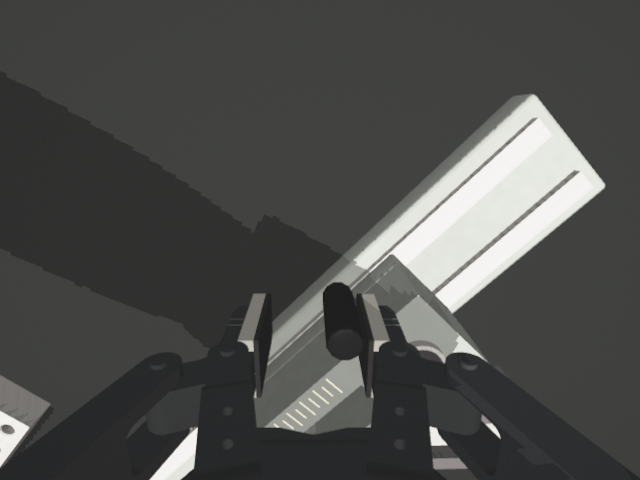

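View pics/h_scene.png

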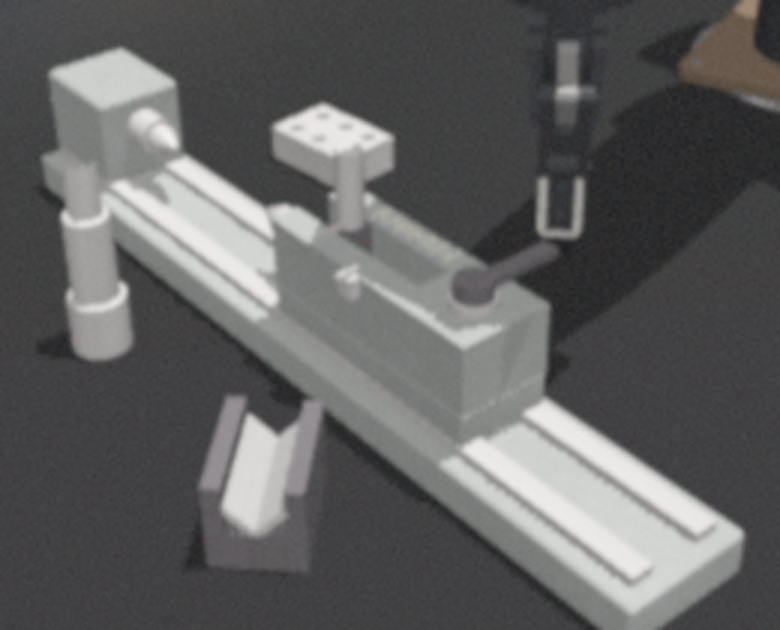

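The lever hit its end stop (23 N, no more travel) and points along +y. I'll back off, lift, and check the wrist joint for a half turn, so that the camera faces the pointer/clip side.

```bash
python3 -m creep '[0.1,0.3,0,0,0.1,0.5,0,0,0.1,0.55,-1,0,0.1,0.55,-2.5,0,0.1,0.55,-3.6,0,0.1,0.55,-3.6,0,0.1,0.55,-3.6,0]' 0
python3 -c "
from h import *;print(ctrl.get_state()['qpos'].round(3))"
python3 mv.py 0.5525 -0.113 0.205 -109.8
```

```text
time: 11.4
eef_pos: [0.5317, -0.0024, 0.2101]
tcp_rot: [0.536, 0.844, 0.0, 0.002]
contact_force: [-0.7, 0.3, -1.0]
opening: 0.999
[-0.195 -0.014  1.951 -0.002  1.201 -0.634]
t 11.4 pos [ 0.5317 -0.0024  0.2101] yaw 25.18 F [-0.7  0.3 -1. ] op 0.999
shift [-4.36 -1.13  0.22] turn 26.99579323119615
```

```bash
python3 -m creep '[-0.5,-0.15,0.2,1.4,-1,-0.3,0.2,2.8,-1.5,-0.45,0.2,4.2,-2,-0.6,0.2,5.6,-2.5,-0.7,0.2,7,-3,-0.8,0.2,8.4,-3.5,-0.9,0.2,9.8,-4,-1,0.2,11.2,-4.36,-1.13,0.2,12.6,-4.36,-1.13,0.2,14,-4.36,-1.13,0.2,15.4,-4.36,-1.13,0.2,16.8,-4.36,-1.13,0.2,18.2,-4.36,-1.13,0.2,19.6,-4.36,-1.13,0.2,21,-4.36,-1.13,0.2,22.4,-4.36,-1.13,0.2,23.8,-4.36,-1.13,0.2,25.2,-4.36,-1.13,0.2,26.6,-4.36,-1.13,0.2,27]'
python3 -m creep '[0,0,0,0,0,0,0,0]'
python3 mv.py 0.5525 -0.113 0.106 -109.8
python3 - <<'E'
from h import *
c=imaging.read_camera("wrist");cv2.imwrite("pics/i_wrist.png",c[:,:,::-1])
cw=imaging.camera_info("wrist");print(proj(cw,(.5527,-.113,.144)))
for k in("grip","pointer_tip","mark_line","mark"):
  for d in imaging.silhouettes("wrist",k)[:2]:
    ys,xs=np.where(d["mask"]);print(k,round(d["p"],2),np.round(d["uv"],1),xs.min(),xs.max(),ys.min(),ys.max())
E
```

```text
time: 13.07
eef_pos: [0.5499, -0.1122, 0.2002]
tcp_rot: [0.985, -0.174, -0.002, 0.0]
contact_force: [0.1, 1.0, 0.2]
opening: 1.002
time: 13.23
eef_pos: [0.5502, -0.1122, 0.2009]
tcp_rot: [0.985, -0.172, -0.002, -0.0]
contact_force: [1.0, -0.2, -0.3]
opening: 1.003
t 13.23 pos [ 0.5502 -0.1122  0.2009] yaw -109.76 F [ 1.  -0.2 -0.3] op 1.003
shift [ 0.11 -0.    3.79] turn 0.007879483665735165
[311.89861739 257.44794182]
grip 0.86 [313.1 243.4] 299 326 221 264
pointer_tip 0.85 [337.5 222.9] 292 421 192 265
mark_line 0.64 [252.7 180.7] 244 261 170 191
mark 0.66 [248.8 179.7] 244 261 170 191
```

View pics/i_wrist.png

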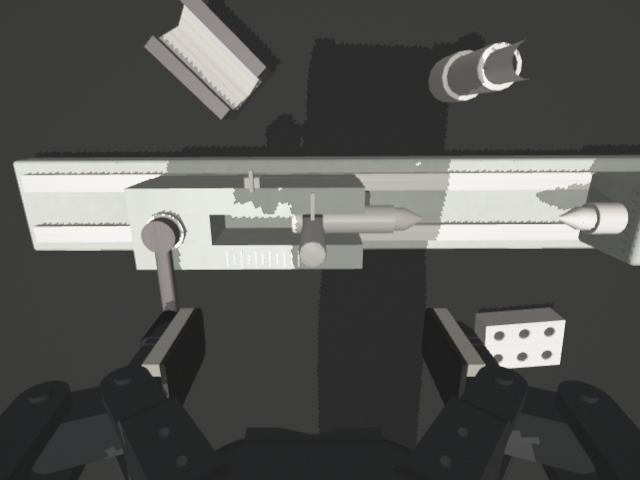

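The pointer shows clearly at about (313,195) and the mark blade at about (251,175). The lever points to +y. I'll zoom in and measure the offset.

Run:
```python
import cv2
a=cv2.imread("pics/i_wrist.png");cv2.imwrite("pics/iz.png",cv2.resize(a[160:220,230:340],None,fx=7,fy=7,interpolation=2))
```

View pics/iz.png

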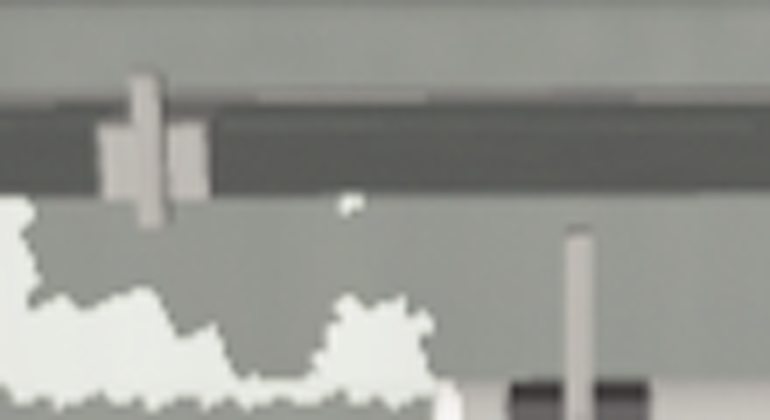

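Run:
```python
from h import *
cw=imaging.camera_info("wrist")
e=np.array([np.cos(np.radians(70.2)),np.sin(np.radians(70.2)),0])
m=atz(cw,(251.3,191.2),.0985);q=atz(cw,(312.3,193.1),.0985);print(m,q,"dx",(m-q)@e,"tot",m-q)
```

```text
[ 0.5939267  -0.08514226  0.0985    ] [ 0.57921697 -0.12240704  0.0985    ] dx 0.04004445656253287 tot [0.01470973 0.03726478 0.        ]
```

The mark sits about 40 mm back. Next: descend and grasp the grip.

```bash
python3 -m creep '[0.1,0,1.2,0,0.1,0,2.5,0,0.1,0,3.75,0,0.1,0,3.75,0,0.1,0,3.75,0,0.1,0,3.75,0]'
python3 -m creep '[0,0,0,0,0,0,0,0,0,0,0,0,0,0,0,0,0,0,0,0,0,0,0,0,0,0,0,0,0,0,0,0,0,0,0,0]' 255 60
python3 mv.py
python3 - <<'E'
from h import *
cv2.imwrite("pics/j_wrist.png",imaging.read_camera("wrist")[:,:,::-1])
E
```

```text
time: 13.98
eef_pos: [0.5546, -0.1133, 0.1106]
tcp_rot: [0.985, -0.172, 0.001, 0.0]
contact_force: [0.6, -0.4, 0.3]
opening: 0.998
time: 14.73
eef_pos: [0.5537, -0.1128, 0.1094]
tcp_rot: [0.985, -0.172, 0.0, -0.0]
contact_force: [-2.6, 2.4, 4.3]
opening: 0.168
t 14.73 pos [ 0.5537 -0.1128  0.1094] yaw -109.81 F [-2.6  2.4  4.3] op 0.168
```

View pics/j_wrist.png

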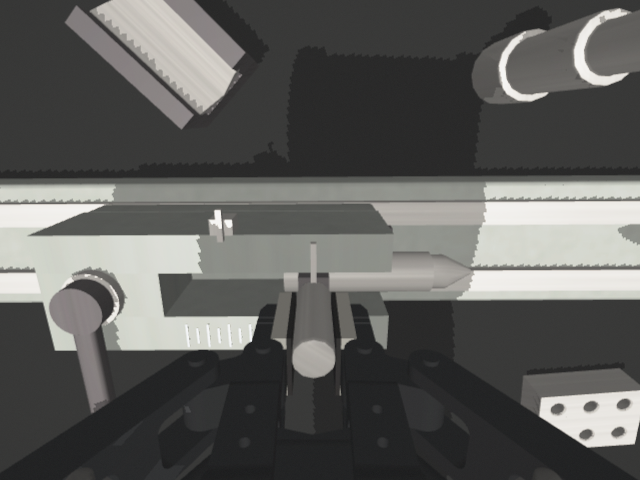

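Grip held. The pointer is at (313,243) and the mark at (221,240), so the pull is towards image left. I'll pull about 36 mm first.

```bash
python3 -m creep '[0,-0.15,0,0,0,-0.3,0,0,0,-0.45,0,0,0,-0.6,0,0,0,-0.75,0,0,0,-0.9,0,0,0,-1.05,0,0,0,-1.2,0,0,0,-1.35,0,0,0,-1.45,0,0,0,-1.45,0,0,0,-1.45,0,0]'
python3 mv.py
python3 - <<'E'
from h import *
a=imaging.read_camera("wrist")[:,:,::-1];cv2.imwrite("pics/k_wrist.png",a)
cv2.imwrite("pics/kz.png",cv2.resize(a[190:290,250:360],None,fx=6,fy=6,interpolation=2))
E
```

```text
time: 15.78
eef_pos: [0.5649, -0.0813, 0.1094]
tcp_rot: [0.985, -0.172, -0.001, 0.003]
contact_force: [-7.0, -7.1, 6.1]
opening: 0.174
t 15.78 pos [ 0.5649 -0.0813  0.1094] yaw -109.75 F [-7.  -7.1  6.1] op 0.174
```

View pics/k_wrist.png

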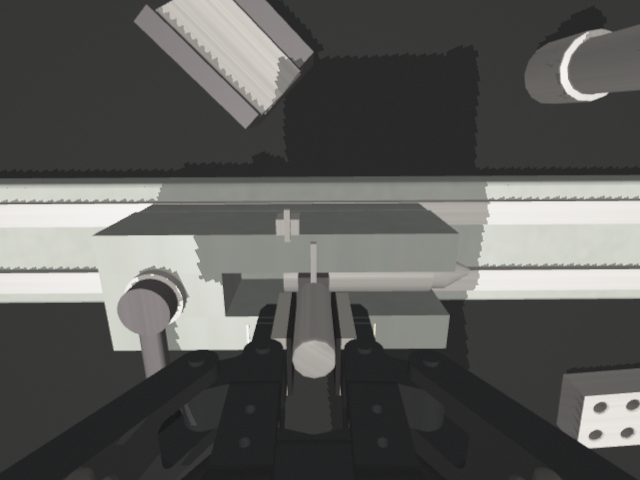

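View pics/kz.png

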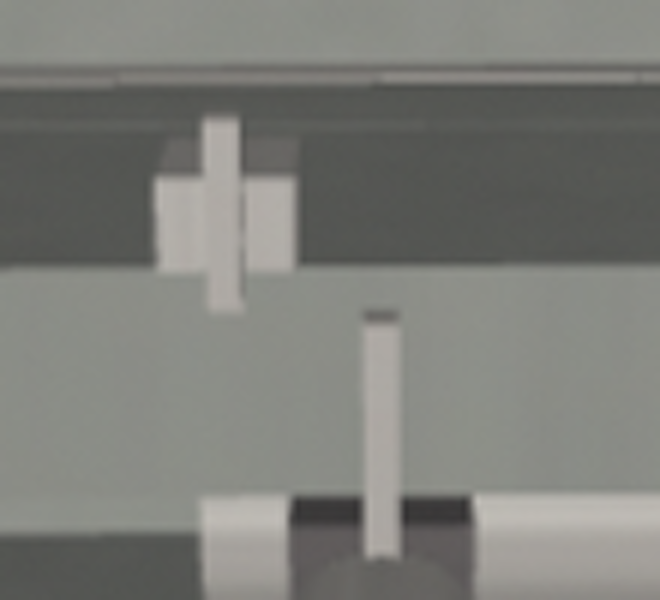

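```bash
cat > dx.py <<'E'
import sys; from h import *
cw=imaging.camera_info("wrist");a=[float(v) for v in sys.argv[1:]]
e=np.array([np.cos(np.radians(70.2)),np.sin(np.radians(70.2)),0])
m=atz(cw,a[:2],.0985);q=atz(cw,a[2:],.0985);print("dx mm",((m-q)@e*1e3).round(2),"units",((m-q)@e/.025).round(3))
E
python3 dx.py 287.0 241.2 313.0 242.2
```

```text
dx mm 11.06 units 0.442
```

```bash
python3 -m creep '[0,-0.1,0,0,0,-0.2,0,0,0,-0.3,0,0,0,-0.4,0,0,0,-0.44,0,0,0,-0.44,0,0,0,-0.44,0,0]'
python3 mv.py
python3 - <<'E'
from h import *
a=imaging.read_camera("wrist")[:,:,::-1];cv2.imwrite("pics/l_wrist.png",a)
cv2.imwrite("pics/lz.png",cv2.resize(a[190:290,250:360],None,fx=6,fy=6,interpolation=2))
E
```

```text
time: 16.42
eef_pos: [0.5683, -0.0716, 0.1094]
tcp_rot: [0.985, -0.172, -0.001, 0.003]
contact_force: [-7.2, -9.1, 7.0]
opening: 0.168
t 16.42 pos [ 0.5683 -0.0716  0.1094] yaw -109.75 F [-7.2 -9.1  7. ] op 0.168
```

View pics/lz.png

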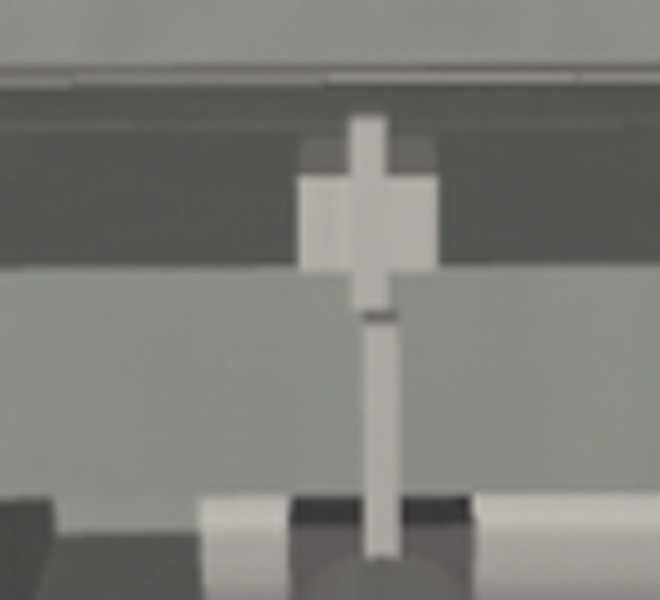

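The offset is only about 1.7 px (0.7 mm). I'll nudge 0.03 units, hold, and check all views.

```bash
python3 -m creep '[0,-0.03,0,0,0,-0.03,0,0,0,-0.03,0,0,0,-0.03,0,0,0,-0.03,0,0,0,-0.03,0,0]'
python3 mv.py
python3 - <<'E'
from h import *
a=imaging.read_camera("wrist")[:,:,::-1];cv2.imwrite("pics/m_wrist.png",a)
cv2.imwrite("pics/mz.png",cv2.resize(a[190:290,250:360],None,fx=6,fy=6,interpolation=2))
cv2.imwrite("pics/m_scene.png",imaging.read_camera("scene")[:,:,::-1])
E
```

```text
time: 16.97
eef_pos: [0.5685, -0.071, 0.1094]
tcp_rot: [0.985, -0.172, -0.001, 0.003]
contact_force: [-7.3, -9.1, 6.4]
opening: 0.165
t 16.97 pos [ 0.5685 -0.071   0.1094] yaw -109.75 F [-7.3 -9.1  6.4] op 0.165
```

View pics/mz.png

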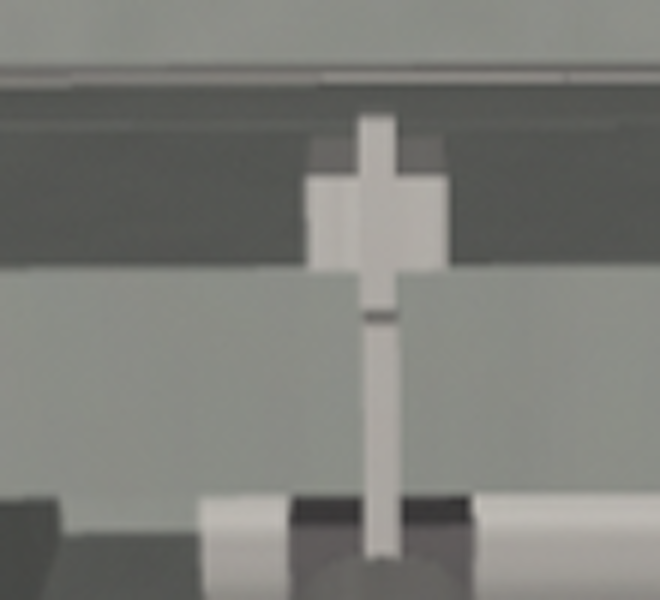

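View pics/m_wrist.png

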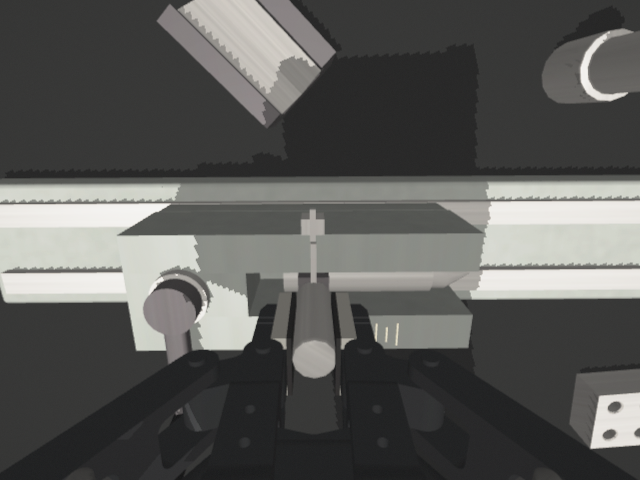

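View pics/m_scene.png

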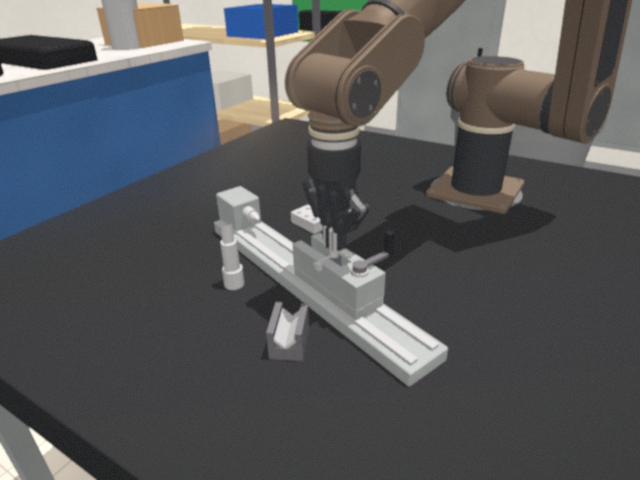

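The blade and pointer are collinear (both at u≈313), the lever is at +y, the forces are steady, and the loose parts are where they were. I'll hand in.

```bash
python3 -c "
from plant import ctrl
print(ctrl.sign_off())"; python3 mv.py
```

```text
the job is handed in; nothing more can be done
None
the job is handed in; nothing more can be done
```

I pushed the tailstock home, locked its lever, and pulled the grip back to the mark. I handed the job in at about 17 s of robot time with the fingers still holding the grip; the interface gives no verdict.

- **Tailstock:** I pushed it about 58 mm by the grip until it stopped at its home stop, where the push force rose to about 14 N.
- **Lever:** I swept the knob anticlockwise to its end stop. It stopped moving as the force rose to about 23 N, and the pictures show it pointing along +y.
- **Grip:** I pulled it back about 44 mm of tool travel. The mark had measured about 40 mm from the pointer, so the other 4 mm or so is the locked tailstock's play, within the 7 mm limit.
- **Final checks:** In the last wrist picture the pointer and mark blade line up to within about 0.5 mm. The grip was steady, with a spring pull of about 11 N along the bed and the grip force set to 60 N. The shaft and both blocks looked unmoved in the pictures; I did not measure them again.

The one disagreement was early on: the first wrist view differed from the two fixed cameras by 2–3 mm. Closing the fingers on the grip and checking the last alignment by eye in the wrist camera dealt with that.

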